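# Open the roll-top inspection box and index its board turntable

### The job

Roll the slatted shutter of the inspection box all the way up along its curved tracks until it stays open by itself. Then turn the board turntable inside anticlockwise (seen from above) by a sixth of a turn, from the low mark to the tall mark, so that it sits in its other detent, and let go. Leave the other things on the bench where they are.

Things in the scene. Friction and masses are not known exactly. Their poses are not given: they have to be found in the camera images.
- station: Roll-top inspection box fixed to the bench, grey base 310 (x) x 316 (y) x 15 mm, white 8 mm side cheeks at y = +-154 mm with round tops. Origin: centre of the underside, z up. Its front faces its own -x, away from the robot (within 0.5 rad). Front sill: a wall 82 mm high at x = -144 to -134 mm. Inner space 300 mm wide; with the shutter up it is open from above from x = -130 to +30 mm.
- track_center (a point): Midpoint of the line about which the curved side tracks run: in the box's middle, 85 mm above the bench, line along y; axes as the box's. The cheeks' round tops reach 155 mm from it. Behind, a white hood (radius 130 mm, 5 mm thick) covers the half beyond x = +30 mm; the shutter slides over its outside.
- shutter (a joint): Slatted aluminium shutter (12 slats 284 mm wide, 7 mm thick, centred 140 mm from the track line): its angle in rad about the box's +y. 0 closed, edge on the sill; grows as the front edge goes up and back over the top; 1.75 fully open, at the stop. 0.9 kg, with counterspring: lifting takes about 4 N at the handle. Let go low, it falls shut; above about 1.4 it stays up.
- lift_handle (a point): Grip point of the shutter's black lift handle: a loop mid-width on the second slat, 40 mm wide (box y), 14 mm thick, standing 48 mm radially out, 14 mm beyond this point. Point: 177 mm from the track line; closed at box x -171, z 130 mm, open at x +75, z 245 mm. Axes: the box's, turned by the shutter angle. Pinched by its y faces it pivots in the fingers as it rises.
- turntable (a joint): Turntable angle in rad, positive anticlockwise from above. Detents at 0 (loading; pointer at the low mark) and 1.047 (60 degrees; pointer at the tall mark); let go, it is drawn into the nearer one. End stops at -0.12 and 1.167. Turning it over the hump between them takes about 0.14 Nm.
- turn_grip (a point): Centre of the top face of the black upright grip bar on the turntable's axis (vertical), 90 mm above the bench. Bar: 50 mm along this point's x, 14 mm thick along y, 45 mm tall above the aluminium disc (112 mm across; it carries two green circuit boards, under 6 mm high). A dark pointer lies on the rim at the bar's +x end. Hidden until the shutter is open.
- indexer: Dark steel round base of the turntable, 148 mm across, 20 mm high, fixed in the box. Origin: centre of its underside, 15 mm above the bench; the turning axis is its z. Two steel marks on its rim: a low one (12 mm) on its +x axis, a tall one (24 mm) 60 degrees further anticlockwise.
- multimeter: Orange multimeter 160 x 85 x 36 mm lying beside the box; origin at the centre of its underside. Leave alone.
- spool: Grey solder spool 56 mm across, 45 mm high, standing; origin at the centre of its underside. Leave alone.
- screwdriver: Screwdriver lying on the bench along its x axis. Leave alone.

How it is judged:
By the outcome, as a careful person would: the job done as asked, in the order asked, and still so for the second after the job is handed in, with the robot touching nothing.
It also fails if it takes over 54 s, if anything falls off the work surface, if the arm or the gripper's body presses on something with over 40 N, if the wrist force passes 120 N, or if a joint passes its speed limit or range.

### The arm

A 7-joint arm with a two-finger parallel gripper is mounted at the origin on the work surface. World frame = base frame: x ahead of the robot, y to its left, z up, the work surface at z = 0. Lengths are in m, angles in rad, forces in N, time in s.
With the tool pointing down it reaches from about 0.425 to 0.875 m from the base axis. Payload 9.9 kg.
Tool frame: the origin (TCP) lies between the finger pads; the fingertips stand 11 mm ahead of it and the grasp point (between the pads) lies 8 mm behind it (tips_ahead is the z of the fingertips in the tool frame, in m); z points along the fingers, y is the line along which they close (so a half turn about z gives the same grasp; the last joint's range is limited). The gripper opens to 85 mm and grips with 20 to 120 N. Pads are 22 mm wide; open, the fingers measure 114 mm over their backs; the gripper's body (76 mm by 85 mm) begins 54 mm behind the grasp point. The pads swing forward as they close: fully open they stand 13 mm farther back than shut.
Start: joints at [1.189, 0.576, 0.025, 1.437, -0.015, 1.129, -0.057], TCP at [0.198, -0.645, 0.242] pointing down, gripper open.
Joint ranges: [-2.76, 2.76], [-0.34, 2.15], [-1.52, 1.57], [0.19, 2.46], [-1.09, 4.23], [0.17, 1.99], [-2.82, 2.82]. Speed limits (rad/s): [2.22, 2.22, 3.01, 3.01, 3.14, 3.14, 3.14].

### API

Orientations are given as [roll, pitch, yaw] about the fixed x, y, z axes, in that order (R = Rz(yaw) Ry(pitch) Rx(roll)).
In Python, from cell import observe, camera, camera_model, job_done, tips_ahead gives the robot as it stands. The module is installed in compiled form; this text tells all that it offers.
- The arm moves only by the tool step_arm, never from a script. Its argument "motion" is a list of rows, each a list of 7 numbers: the closure in counts, from 0 (fully open) to 255 (shut), then the shift along the tool's x, y, z in mm, then the turn, a rotation vector about the tool's x, y, z in degrees. A call has 1 to 20 rows; each row is the pose to reach, as a shift and turn from the pose commanded when the call began, along the tool's axes at that moment; what a row does not reach only later rows make up. A row lasts 1/12 s, in which the tool goes at most 41.7 mm and 7.16 degrees, less where a joint would pass 70% of its speed; a pose out of reach is approached as far as the arm can. A call with a gripper value outside its range is refused whole. The fingers move at their own pace and stop on an object; "grip_force" is the grip in N (left out, the last holds). Time passes only in rows, so rows that repeat a pose let the fingers close. It gives the time, the measured TCP pose, the force, the opening and the grip force at its end, in the units of the state.
- observe(): the state, without advancing time (a new reading comes with each control period).
- camera(name): name is "scene" or "top"; returns (picture, depth): 480x640x3 uint8, blue, green, red; 480x640 float32, m along the optical axis (not along the pixel's ray), 0 where there is no reading.
- camera_model(name): a dict with "fov_y" (degrees; the focal length in pixels is half the picture's height over the tangent of half this angle, whatever the lens; pixels are square), "cx", "cy" (the principal point, pixels), "dist" ([k1, k2, p1, p2, k3] as OpenCV has them; the pictures are not rectified), "camera_from_world" (4x4, takes a point from world to camera coordinates). Camera axes: x right, y down, z forward; pixel columns grow to the right and rows downward; lengths in m; the calibration is good to about 2 mm. A picture is of the moment at which its call begins. camera_model takes no time and is no camera call.
- job_done(): hands the job in; it is judged then, once.
The state is a dict: "clock": time; "joint_positions": joint angles; "qd": joint speeds; "joint_torque": joint torques, N m; "tcp_pos": TCP position; "eef_rot": TCP orientation; "contact_force": force on the tool from outside, world axes, zero at the start; "torque": the same for the moment, N m; "opening": finger opening in m; "finger_force": force on a finger pad.
Only numpy, scipy, OpenCV 4.12 (cv2) and the standard library are available. Lean on these libraries where they do the work, as an engineer would, in place of code of your own. Each camera call takes 0.05 s, during which the arm holds its last target. There are 200 camera calls.

## Working session

There is one attempt and no reset: what is moved stays moved. The work goes in short steps, Python scripts to look and compute and a tool call to move; the robot and the scene stay as the last step left them, time stands still between calls to the robot, and variables do not carry over. Pictures are saved under pics/ and viewed, at most 10 in all, crops included, and the job is handed in when it is done.

Besides the shell and the picture viewer there is one more tool, called after ">>>" as name(argument=value, ...), one argument or row to a line, values as JSON. step_arm: Moves the arm, as the interface text tells. Its arguments: {"type":"object","properties":{"motion":{"type":"array","items":{"type":"array","items":{"type":"number"}}},"grip_force":{"type":"number"}},"required":["motion"]}

```bash
mkdir -p pics
cat > h.py <<'E'
import numpy as np, cv2
from cell import *
def pts(name):
    im,d=camera(name); m=camera_model(name)
    f=240/np.tan(np.radians(m["fov_y"])/2)
    K=np.array([[f,0,m["cx"]],[0,f,m["cy"]],[0,0,1.]])
    u,v=np.meshgrid(np.arange(640.),np.arange(480.))
    n=cv2.undistortPoints(np.stack([u,v],-1).reshape(-1,1,2),K,np.array(m["dist"])).reshape(480,640,2)
    P=np.dstack([n*d[...,None],d])
    T=np.linalg.inv(m["camera_from_world"])
    return im,d,P@T[:3,:3].T+T[:3,3]
E
python3 - <<'E'
from h import *
o=observe();print(o["clock"],o["tcp_pos"],o["eef_rot"],tips_ahead)
for n in("scene","top"):
    im,d,W=pts(n);cv2.imwrite(f"pics/{n}0.png",im);np.savez(f"{n}0.npz",im=im,W=W,d=d)
    print(n,np.linalg.inv(camera_model(n)["camera_from_world"])[:3].round(2).tolist())
E
```

```text
0.0 [ 0.1979443  -0.64486763  0.2414288 ] [-3.13992501e+00  7.49038325e-05  2.97839791e-01] 0.011
scene [[0.85, 0.51, -0.16, 0.7], [0.53, -0.81, 0.25, -0.29], [-0.0, -0.3, -0.95, 1.22]]
top [[-0.01, -1.0, 0.06, 0.42], [-1.0, 0.01, -0.02, 0.02], [0.02, -0.06, -1.0, 1.47]]
```

View pics/scene0.png

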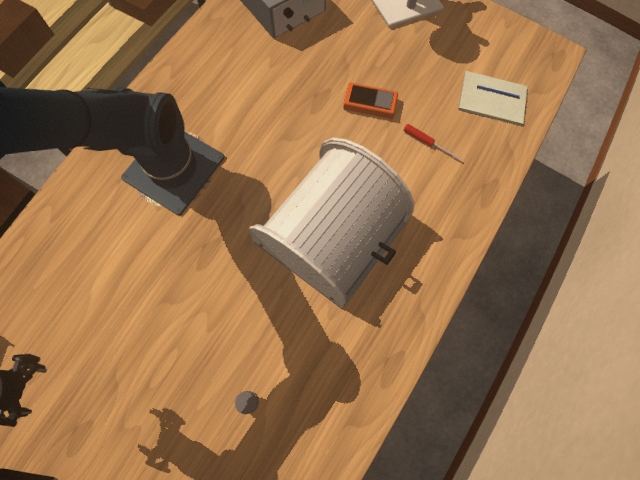

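View pics/top0.png

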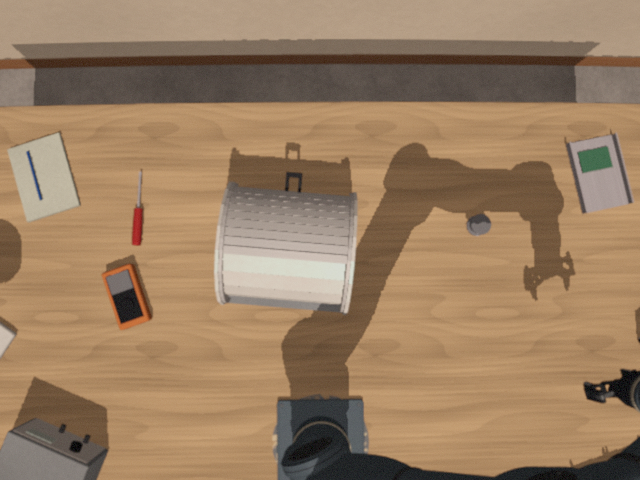

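```bash
cat > fit.py <<'E'
import numpy as np, cv2
from scipy.optimize import least_squares
D=[np.load(n+"0.npz") for n in("top","scene")]
for i,a in enumerate(D):
    W=a["W"];im=a["im"].astype(int)
    if i==0: print("handle px",W[183,287].round(3),W[174,293].round(3), "ctr",W[248,288].round(3))
    dark=(im.max(2)<60)&(a["d"]>0)&(W[...,2]>.1)&(W[...,2]<.26)&(abs(W[...,1]-.08)<.12)&(W[...,0]>.45)
    H=W[dark]; print("handle",dark.sum(),H.min(0).round(3),H.max(0).round(3),np.median(H,0).round(3), H.mean(0).round(3))
    box=(a["d"]>0)&(W[...,2]>.11)&(W[...,2]<.26)&(abs(W[...,1]-.08)<.25)&(W[...,0]>.25)&(W[...,0]<.75)&(im.min(2)>70)
    if i==0: B=W[box]
    else: B=W[box]
    print(len(B),B.min(0).round(3),B.max(0).round(3))
    def fr(p,B):
        c,s=np.cos(p[2]),np.sin(p[2]); d=B[:,:2]-p[:2]
        return d[:,0]*c+d[:,1]*s, -d[:,0]*s+d[:,1]*c, B[:,2]-.085
    # front at own -x, away from robot => box yaw ~ pi
    p=np.array([.43,np.median(B[:,1]),np.pi])
    for k in range(8):
        x,y,z=fr(p,B)
        front=(x<-30e-3)&(abs(y)<.12)&(abs(np.hypot(x,z)-.1425)<(.05 if k<3 else .008))
        r=least_squares(lambda q:(lambda x,y,z:np.hypot(x,z)-.1435)(*fr([q[0],p[1],q[1]],B[front])),[p[0],p[2]],loss="soft_l1",f_scale=.002)
        p[0],p[2]=r.x
        x,y,z=fr(p,B); ch=(np.hypot(x,z)>.150)&(z>.1)
        lo,hi=np.percentile(y[ch],[1,99]); m=(lo+hi)/2
        p[0]-=m*np.sin(p[2]);p[1]+=m*np.cos(p[2])
    print("pose",p.round(4),lo.round(3),hi.round(3),front.sum(),np.abs(r.fun).mean())
    x,y,z=fr(p,H); print("handle in box",x.mean().round(3),y.min().round(3),y.max().round(3),(z+.085).mean().round(3))
    # small things
    hsv=cv2.cvtColor(a["im"],cv2.COLOR_BGR2HSV)
E
python3 fit.py
```

```text
handle px [0.674 0.075 0.13 ] [0.695 0.06  0.14 ] ctr [0.506 0.07  0.228]
handle 118 [0.654 0.04  0.126] [0.698 0.08  0.146] [0.688 0.058 0.137] [0.682 0.059 0.137]
14913 [ 0.351 -0.095  0.11 ] [0.681 0.247 0.247]
pose [0.518  0.0757 3.0474] -0.158 0.158 4014 0.0014785666873727151
handle in box -0.164 -0.018 0.02 0.137
handle 217 [0.649 0.04  0.117] [0.7   0.083 0.145] [0.681 0.058 0.134] [0.679 0.06  0.134]
13502 [ 0.353 -0.094  0.11 ] [0.68  0.247 0.245]
pose [0.5139 0.0766 3.0471] -0.158 0.158 4569 0.001320545642734712
handle in box -0.166 -0.021 0.02 0.134
```

>>> step_arm(
  motion=[
    [0,100,-80,-80,0,0,3],
    [0,170,-135,-140,0,0,8],
    [0,673,-531,-159,0,0,22.5],
    [0,673,-531,-159,0,0,22.5],
    [0,673,-531,-159,0,0,22.5],
    [0,673,-531,-159,0,0,22.5],
    [0,673,-531,-159,0,0,22.5],
    [0,673,-531,-159,0,0,22.5],
    [0,673,-531,-159,0,0,22.5],
    [0,673,-531,-159,0,0,22.5],
    [0,673,-531,-159,0,0,22.5],
    [0,673,-531,-159,0,0,22.5],
    [0,673,-531,-159,0,0,22.5],
    [0,673,-531,-159,0,0,22.5],
    [0,673,-531,-159,0,0,22.5],
    [0,673,-531,-159,0,0,22.5],
    [0,673,-531,-159,0,0,22.5],
    [0,673,-531,-159,0,0,22.5],
    [0,673,-531,-159,0,0,22.5],
    [0,673,-531,-159,0,0,22.5],
  ],
)

```text
clock: 1.77
tcp_pos: [0.6608, 0.0248, 0.3949]
eef_rot: [3.141, 0.0, -0.095]
contact_force: [1.9, 0.0, -0.5]
opening: 0.0853
finger_force: 0.0
```

>>> step_arm(
  motion=[
    [0,22,-37,0,0,0,0],
    [0,22,-37,100,0,0,0],
    [0,22,-37,150,0,0,0],
    [0,22,-37,150,0,0,0],
    [0,22,-37,150,0,0,0],
    [0,22,-37,150,0,0,0],
    [0,22,-37,150,0,0,0],
    [0,22,-37,150,0,0,0],
  ],
)

```text
clock: 2.43
tcp_pos: [0.6866, 0.0578, 0.2469]
eef_rot: [-3.141, -0.003, -0.095]
contact_force: [0.9, -0.1, 0.6]
opening: 0.0855
finger_force: 0.0
```

Run:
```python
from h import *
o=observe();print(o["clock"],o["tcp_pos"],o["eef_rot"])
im,d,W=pts("scene");cv2.imwrite("pics/s1.png",cv2.resize(im[130:330,280:500],None,fx=3,fy=3)[:600,:660])
```

```text
2.4333 [0.68660204 0.05776612 0.24687897] [-3.14096957e+00 -2.55723032e-03 -9.52030280e-02]
```

View pics/s1.png

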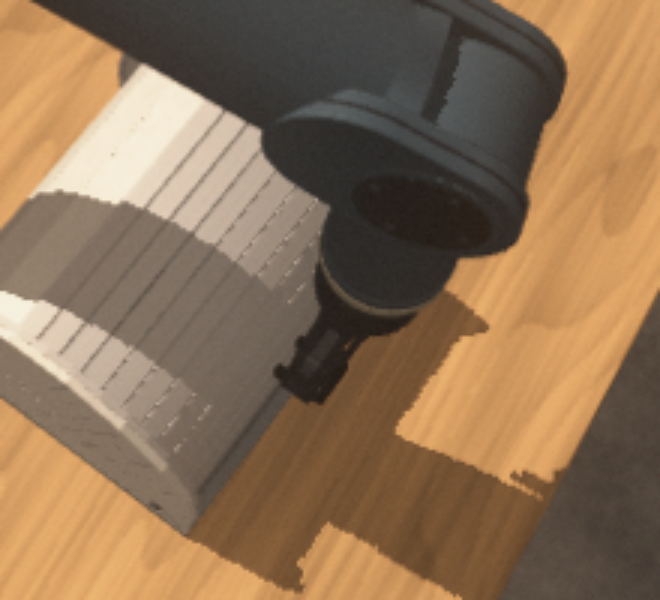

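Run:
```python
from h import *
for n in("top","scene"):
    im,d,W=pts(n)
    for x in np.arange(.2,.8,.05):
        m=(abs(W[...,0]-x)<.01)&(W[...,2]>.27)&(d>0)
        if m.sum(): p=W[m];print(n,x.round(2),"z",p[:,2].max().round(3),"zmin",p[:,2].min().round(3),"y",p[:,1].min().round(3),p[:,1].max().round(3))
```

```text
top 0.2 z 0.671 zmin 0.557 y -0.05 0.056
top 0.25 z 0.762 zmin 0.652 y -0.041 0.057
top 0.3 z 0.815 zmin 0.72 y -0.044 0.067
top 0.35 z 0.811 zmin 0.712 y -0.039 0.076
top 0.4 z 0.783 zmin 0.692 y -0.027 0.055
top 0.45 z 0.762 zmin 0.723 y -0.029 0.059
top 0.5 z 0.74 zmin 0.682 y -0.033 0.068
top 0.55 z 0.716 zmin 0.654 y -0.02 0.078
top 0.6 z 0.694 zmin 0.637 y -0.01 0.089
top 0.65 z 0.672 zmin 0.61 y -0.001 0.101
top 0.7 z 0.655 zmin 0.303 y -0.019 0.127
scene 0.2 z 0.655 zmin 0.462 y -0.049 0.017
scene 0.25 z 0.722 zmin 0.534 y -0.046 0.004
scene 0.3 z 0.803 zmin 0.615 y -0.045 -0.006
scene 0.35 z 0.809 zmin 0.674 y -0.039 0.026
scene 0.4 z 0.782 zmin 0.681 y -0.028 0.051
scene 0.45 z 0.762 zmin 0.671 y -0.032 0.055
scene 0.5 z 0.738 zmin 0.657 y -0.032 0.06
scene 0.55 z 0.716 zmin 0.639 y -0.02 0.071
scene 0.6 z 0.693 zmin 0.605 y -0.008 0.09
scene 0.65 z 0.669 zmin 0.368 y -0.001 0.101
scene 0.7 z 0.652 zmin 0.296 y -0.014 0.11
scene 0.75 z 0.612 zmin 0.594 y 0.021 0.027
```

>>> step_arm(
  motion=[
    [0,0,-2,40,0,0,0],
    [0,0,-2,80,0,0,0],
    [0,0,-2,105,0,0,0],
    [0,0,-2,125,0,0,0],
    [0,0,-2,125,0,0,0],
    [0,0,-2,125,0,0,0],
    [0,0,-2,125,0,0,0],
    [255,0,-2,125,0,0,0],
    [255,0,-2,125,0,0,0],
    [255,0,-2,125,0,0,0],
    [255,0,-2,125,0,0,0],
    [255,0,-2,125,0,0,0],
    [255,0,-2,125,0,0,0],
    [255,0,-2,125,0,0,0],
    [255,0,-2,125,0,0,0],
    [255,0,-2,125,0,0,0],
  ],
  grip_force=40,
)

```text
clock: 3.92
tcp_pos: [0.6864, 0.0614, 0.1213]
eef_rot: [-3.139, -0.002, -0.094]
contact_force: [-1.7, 3.2, 7.2]
opening: 0.0392
finger_force: 41.8
```

>>> step_arm(
  motion=[
    [255,-1.5,0,-7,0,0,0],
    [255,-4.6,0,-14.7,0,0,0],
    [255,-10.4,0,-29,0,0,0],
    [255,-17.5,0,-42.8,0,0,0],
    [255,-25.7,0,-55.8,0,0,0],
    [255,-35.1,0,-68.1,0,0,0],
    [255,-45.5,0,-79.5,0,0,0],
    [255,-56.8,0,-90,0,0,0],
    [255,-69,0,-99.5,0,0,0],
    [255,-82,0,-107.8,0,0,0],
    [255,-95.6,0,-115,0,0,0],
    [255,-95.6,0,-115,0,0,0],
  ],
)

```text
clock: 4.92
tcp_pos: [0.5886, 0.0706, 0.2365]
eef_rot: [-3.14, -0.0, -0.093]
contact_force: [-0.1, 4.5, -3.6]
opening: 0.0395
finger_force: 44.3
```

>>> step_arm(
  motion=[
    [255,-14.2,0,-6,0,0,0],
    [255,-29,0,-10.7,0,0,0],
    [255,-44,0,-14.1,0,0,0],
    [255,-59.3,0,-16.2,0,0,0],
    [255,-74.7,0,-16.9,0,0,0],
    [255,-90.2,0,-16.3,0,0,0],
    [255,-105.5,0,-14.3,0,0,0],
    [255,-120.6,0,-11.1,0,0,0],
    [255,-135.3,0,-6.5,0,0,0],
    [255,-144.7,0,-2.8,0,0,0],
    [255,-150,0,-0.3,0,0,0],
    [255,-150,0,-0.3,0,0,0],
    [255,-150,0,-0.3,0,0,0],
  ],
)

```text
clock: 6.0
tcp_pos: [0.4412, 0.0845, 0.2365]
eef_rot: [-3.139, -0.002, -0.093]
contact_force: [-3.4, 6.7, 9.0]
opening: 0.0396
finger_force: 52.3
```

>>> step_arm(
  motion=[
    [0,-2,0,0,0,0,0],
    [0,-2,0,0,0,0,0],
    [0,-2,0,0,0,0,0],
    [0,-2,0,0,0,0,0],
    [0,-2,0,0,0,0,0],
    [0,-2,0,0,0,0,0],
    [0,-2,0,-40,0,0,0],
    [0,-2,0,-80,0,0,0],
    [0,0,0,-120,0,0,0],
    [0,30,50,-150,0,0,0],
    [0,60,100,-150,0,0,0],
    [0,60,300,-150,0,0,0],
    [0,60,300,-150,0,0,0],
    [0,60,300,-150,0,0,0],
    [0,60,300,-150,0,0,0],
    [0,60,300,-150,0,0,0],
    [0,60,300,-150,0,0,0],
    [0,60,300,-150,0,0,0],
  ],
)

```text
clock: 7.5
tcp_pos: [0.471, -0.2279, 0.3848]
eef_rot: [3.139, 0.001, -0.103]
contact_force: [-1.1, 0.2, -0.4]
opening: 0.0857
finger_force: 0.0
```

Run:
```python
from h import *
o=observe();print(o["clock"],o["tcp_pos"],o["eef_rot"])
for n in("scene","top"):
    im,d,W=pts(n);np.savez(f"{n}1.npz",im=im,W=W,d=d)
    if n=="top": c=cv2.resize(im[150:330,200:380],None,fx=3,fy=3)
    else: c=cv2.resize(im[120:310,240:430],None,fx=3,fy=3)
    cv2.imwrite(f"pics/{n}2.png",c)
```

```text
7.5 [ 0.47102325 -0.22794303  0.38475274] [ 3.13862381e+00  9.82856259e-04 -1.03421481e-01]
```

View pics/scene2.png

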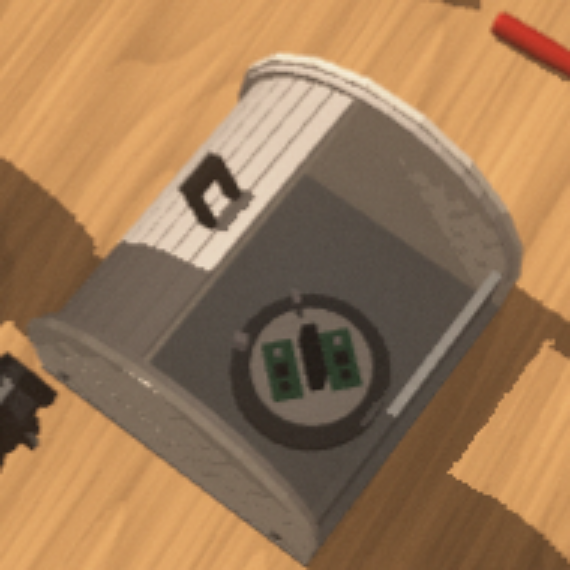

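View pics/top2.png

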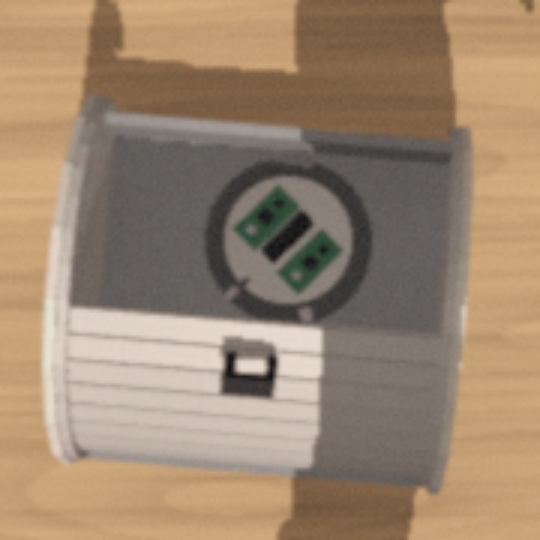

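Run:
```python
from h import *
for n in("top","scene"):
    a=np.load(n+"1.npz");W=a["W"];im=a["im"].astype(int);d=a["d"]
    r=(d>0)&(W[...,0]>.5)&(W[...,0]<.65)&(W[...,1]>-.05)&(W[...,1]<.2)
    bar=r&(W[...,2]>.078)&(W[...,2]<.1)&(im.max(2)<60)
    # disc: z ~45mm or boards
    disc=r&(W[...,2]>.038)&(W[...,2]<.055)
    base=r&(W[...,2]>.026)&(W[...,2]<.055)
    for k,m in(("bar",bar),("disc",disc),("base",base)):
        p=W[m][:,:2].astype(np.float32);c,s,an=cv2.minAreaRect(p)
        q,_=cv2.minEnclosingCircle(p)
        print(n,k,m.sum(),np.round(c,4),np.round(s,4),round(an,1),p.mean(0).round(4),"circ",np.round(q,4),_.__round__(4),W[m][:,2].mean().round(3))
    p=W[bar][:,:2];v=np.linalg.svd(p-p.mean(0))[2][0];print("bar ang",np.degrees(np.arctan2(v[1],v[0])))
    g=r&(im[...,1]>im[...,2]+15)&(im[...,1]>im[...,0]+8);print("green",g.sum(),W[g].mean(0).round(4))
    top=r&(W[...,2]>.05)&(W[...,2]<.066)&(np.hypot(W[...,0]-.555,W[...,1]-.06)<.08)&(np.hypot(W[...,0]-.555,W[...,1]-.06)>.045);print("tall?",W[top].mean(0).round(3) if top.any() else None)
    bw=(im[...,0]*0);h=(d>0)&(W[...,2]>.225)&(W[...,2]<.275)&(im.max(2)<60)&(abs(W[...,1]-.08)<.04)&(W[...,0]<.5);print("handle",W[h].mean(0).round(3),W[h].min(0).round(3),W[h].max(0).round(3))
```

```text
top bar 102 [0.5657 0.057 ] [0.0122 0.0466] 44.1 [0.5659 0.0565] circ [0.5646 0.056 ] 0.0236 0.09
top disc 1525 [0.5822 0.0511] [0.1427 0.1772] 69.4 [0.5686 0.0566] circ [0.5839 0.0356] 0.0999 0.046
top base 2304 [0.5749 0.061 ] [0.2076 0.1518] 85.9 [0.5696 0.0555] circ [0.5833 0.0514] 0.1142 0.042
bar ang 134.32959331864836
green 290 [0.5674 0.0559 0.0483]
tall? [0.578 0.053 0.053]
handle [0.278 0.071 0.254] [0.003 0.041 0.226] [0.459 0.099 0.275]
scene bar 101 [0.5644 0.0578] [0.0141 0.0487] 43.6 [0.5648 0.0566] circ [0.5651 0.0585] 0.0245 0.089
scene disc 1274 [0.5844 0.0502] [0.1443 0.1806] 71.1 [0.565  0.0562] circ [0.5803 0.0328] 0.104 0.046
scene base 1980 [0.5749 0.0431] [0.1805 0.1497] 89.9 [0.568  0.0537] circ [0.5842 0.0363] 0.1043 0.042
bar ang -46.52267258267056
green 1 [0.5429 0.0606 0.0453]
tall? [0.543 0.055 0.052]
handle [0.411 0.076 0.246] [0.081 0.04  0.225] [0.458 0.102 0.274]
```

>>> step_arm(
  motion=[
    [100,65,-290,0,0,0,5],
    [100,65,-290,0,0,0,12],
    [100,65,-290,0,0,0,18],
    [100,65,-290,0,0,0,24],
    [100,65,-290,0,0,0,30],
    [100,65,-290,0,0,0,36],
    [100,65,-290,0,0,0,40],
    [100,65,-290,0,0,0,40],
    [100,65,-290,0,0,0,40],
    [100,65,-290,0,0,0,40],
    [100,65,-290,0,0,0,40],
    [100,65,-290,0,0,0,40],
    [100,65,-290,0,0,0,40],
  ],
  grip_force=80,
)

```text
clock: 8.68
tcp_pos: [0.5645, 0.06, 0.3854]
eef_rot: [-3.141, -0.0, -0.795]
contact_force: [0.8, -0.4, 0.1]
opening: 0.0519
finger_force: 0.0
```

>>> step_arm(
  motion=[
    [100,2.5,1.7,40,0,0,0],
    [100,2.5,1.7,80,0,0,0],
    [100,2.5,1.7,120,0,0,0],
    [100,2.5,1.7,160,0,0,0],
    [100,2.5,1.7,200,0,0,0],
    [100,2.5,1.7,235,0,0,0],
    [100,2.5,1.7,260,0,0,0],
    [100,2.5,1.7,280,0,0,0],
    [100,2.5,1.7,295,0,0,0],
    [100,2.5,1.7,305,0,0,0],
    [100,2.5,1.7,315,0,0,0],
    [100,2.5,1.7,315,0,0,0],
    [100,2.5,1.7,315,0,0,0],
    [100,2.5,1.7,315,0,0,0],
  ],
)

```text
clock: 9.85
tcp_pos: [0.5659, 0.0581, 0.071]
eef_rot: [-3.14, -0.001, -0.793]
contact_force: [0.2, 0.3, 0.7]
opening: 0.0518
finger_force: 0.0
```

>>> step_arm(
  motion=[
    [255,0,0,0,0,0,0],
    [255,0,0,0,0,0,0],
    [255,0,0,0,0,0,0],
    [255,0,0,0,0,0,0],
    [255,0,0,0,0,0,0],
    [255,0,0,0,0,0,0],
    [255,0,0,0,0,0,0],
  ],
  grip_force=50,
)

```text
clock: 10.43
tcp_pos: [0.5661, 0.0588, 0.0709]
eef_rot: [-3.14, -0.001, -0.793]
contact_force: [0.7, 2.1, 6.3]
opening: 0.0133
finger_force: 51.4
```

>>> step_arm(
  motion=[
    [255,0,0,0,0,0,-4],
    [255,0,0,0,0,0,-8],
    [255,0,0,0,0,0,-12],
    [255,0,0,0,0,0,-16],
    [255,0,0,0,0,0,-20],
    [255,0,0,0,0,0,-24],
    [255,0,0,0,0,0,-28],
    [255,0,0,0,0,0,-32],
    [255,0,0,0,0,0,-36],
    [255,0,0,0,0,0,-40],
    [255,0,0,0,0,0,-44],
    [255,0,0,0,0,0,-48],
    [255,0,0,0,0,0,-52],
    [255,0,0,0,0,0,-56],
    [255,0,0,0,0,0,-60],
    [255,0,0,0,0,0,-60],
    [255,0,0,0,0,0,-60],
  ],
)

```text
clock: 11.85
tcp_pos: [0.5663, 0.0598, 0.0709]
eef_rot: [-3.14, -0.003, 0.256]
contact_force: [1.0, 4.6, 4.2]
opening: 0.0132
finger_force: 51.3
```

Turned 60°. Now I'll open, rise and move aside for a look.

>>> step_arm(
  motion=[
    [100,0,0,0,0,0,0],
    [100,0,0,0,0,0,0],
    [100,0,0,0,0,0,0],
    [100,0,0,0,0,0,0],
    [100,0,0,0,0,0,0],
    [100,0,0,-40,0,0,0],
    [100,0,0,-80,0,0,0],
    [100,0,0,-120,0,0,0],
    [100,0,0,-160,0,0,0],
    [100,0,0,-200,0,0,0],
    [100,0,0,-240,0,0,0],
    [100,0,0,-280,0,0,0],
    [100,0,0,-310,0,0,0],
    [100,0,0,-310,0,0,0],
    [100,0,0,-310,0,0,0],
  ],
)

```text
clock: 13.1
tcp_pos: [0.5658, 0.0583, 0.3819]
eef_rot: [3.141, -0.003, 0.254]
contact_force: [-0.6, 0.1, -0.8]
opening: 0.0518
finger_force: 0.0
```

>>> step_arm(
  motion=[
    [100,-60,260,0,0,0,0],
    [100,-60,260,0,0,0,0],
    [100,-60,260,0,0,0,0],
    [100,-60,260,0,0,0,0],
    [100,-60,260,0,0,0,0],
    [100,-60,260,0,0,0,0],
    [100,-60,260,0,0,0,0],
    [100,-60,260,0,0,0,0],
    [100,-60,260,0,0,0,0],
    [100,-60,260,0,0,0,0],
  ],
)

```text
clock: 13.93
tcp_pos: [0.5724, -0.2073, 0.3789]
eef_rot: [-3.14, 0.001, 0.255]
contact_force: [0.7, 0.9, 0.6]
opening: 0.0518
finger_force: 0.0
```

Run:
```python
from h import *
o=observe();print(o["clock"],o["tcp_pos"])
im,d,W=pts("top")
r=(d>0)&(W[...,0]>.5)&(W[...,0]<.65)&(W[...,1]>-.05)&(W[...,1]<.2)
b=r&(W[...,2]>.078)&(W[...,2]<.1)&(im.max(2)<60)
p=W[b][:,:2];v=np.linalg.svd(p-p.mean(0))[2][0];print("bar",p.mean(0),np.degrees(np.arctan2(v[1],v[0])))
cv2.imwrite("pics/t3.png",cv2.resize(im[130:350,100:400],None,fx=2.6,fy=2.6))
```

```text
13.9333 [ 0.57243724 -0.20725249  0.37894666]
bar [0.56552487 0.05657814] -165.589684170267
```

View pics/t3.png

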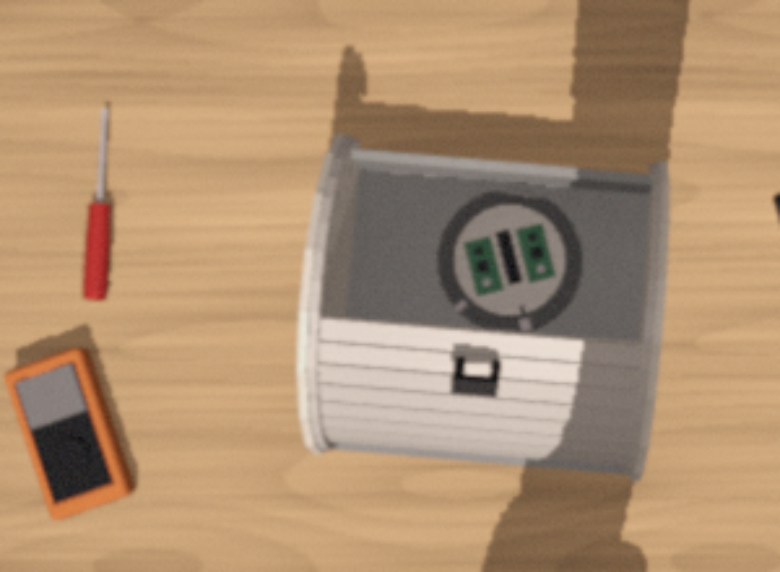

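The picture shows the shutter up with its handle at (475,372). The pointer is at the tall mark, about (523,315), and the bar has turned 60°. The multimeter and screwdriver have not moved.

```bash
python3 -c "
from cell import *
print(job_done())"
```

```text
the job is handed in; nothing more can be done
None
```

The shutter is fully up and stays open by itself, the turntable has turned 60° anticlockwise into its tall-mark detent and been let go, the other things on the bench were not touched, and I handed the job in at about 14 s.

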